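Tidy the hall console: rack, tray and coaster

TASK

Clear up the hall console: lay the bottle opener flat in the narrow slot of the steel rack, stand the folded sunglasses in its wide slot (each lengthwise along its slot and about centred in it), put the whistle in the wooden tray, and set the cup upright in the middle of the coaster. Any order will do; do not tip the cup over, and leave the mint tin, the candle and the scent bottle where they are.

Things in the scene. Friction and masses are not known exactly. Their poses are not given: they have to be found in the camera images.
- opener_mid (a point): Flat bottle opener of brushed aluminium, lying flat: 116 long (its x) x 24 wide x 9 mm thick, with a 32 mm wide open loop at its +x end. Loose, 60 g. The point is at half length, half thickness, on the plain 24 mm wide handle: grip here across y.
- sunglasses_mid (a point): Folded black round-lensed sunglasses standing on lens rims and temple tips: 140 wide (x) x 36 deep (y) x 52 mm high, loose, 40 g. Point: mid-width, mid-depth, 26 mm up. At mid-width the nose bridge (-y side) and the folded temples (+y side) are 32 to 40 mm up: grip over both across y, 35 mm wide, about 10 mm above the point.
- whistle_mid (a point): Yellow plastic whistle lying on its flat side, 20 mm high: a round barrel 26 mm in diameter with a mouthpiece 12 mm wide that reaches to 38 mm from the barrel's axis along +x, its outer side flush with the barrel's +y side. Loose, 20 g. The point is on the barrel's axis, half-way up; grip here across y, 26 mm wide.
- cup_mid (a point): Glazed blue ceramic cup without handle, open top, standing upright: 62 mm in diameter at the rim, tapering a little to the foot, 65 mm high. Loose, 160 g. The point is on its axis, half-way up (32.5 mm). Grip from above across the outside.
- rack: Stainless steel rack, fixed, any yaw: base 136 (x) x 140 (y) mm, origin under its centre, slot floor 4 mm up. Three dividers parallel to x, each two wire hoops (6 mm wire, tops 40 mm up) at 36 to 64 mm either side of the middle; the middle 66 mm stays open for fingers. Slots run along x: narrow (46 mm clear) centred at y = +41 mm, wide (76 mm clear) at y = -26 mm.
- tray: Open square wooden tray, fixed, any yaw: 124 x 124 mm outside, walls 5 mm thick and 26 mm high, floor 5 mm above the table; origin at the centre of its underside.
- coaster: Round coaster, fixed: white ceramic on cork, 100 mm in diameter, flat top 9 mm above the table; origin at the centre of its underside.
- tin: Bystander: closed round steel mint tin, 54 mm in diameter, 18 mm high, loose; origin at the centre of its underside.
- candle: Bystander: candle in a terracotta jar, 62 mm in diameter, 55 mm high, loose; origin at the centre of its underside.
- scent: Bystander: small green glass scent bottle, 30 x 46 mm, 77 mm high with its brass cap, loose; origin at the centre of its underside.

How it is judged:
At the end, for the whole second after the job is handed in: Opener flat in the narrow slot (15 mm off its centre line, 25 mm off mid-length at most), sunglasses standing in the wide one (22 and 25 mm), both along it within 0.3 and 0.4 rad; whistle on the tray floor; cup upright on the coaster within 18 mm of its centre; all at rest (x of opener_mid in the frame of rack between -0.025 and 0.025 m and y of opener_mid in the frame of rack between 0.026 and 0.056 m and z of opener_mid in the frame of rack between 0.004 and 0.014 m and angle between opener_mid's own z axis and vertical below 0.15 rad and x of sunglasses_mid in the frame of rack between -0.025 and 0.025 m and y of sunglasses_mid in the frame of rack between -0.048 and -0.004 m and z of sunglasses_mid in the frame of rack between 0.022 and 0.038 m and angle between sunglasses_mid's own z axis and vertical below 0.25 rad and angle between the x axis of opener_mid and the x axis of rack, either way round below 0.3 rad and angle between the x axis of sunglasses_mid and the x axis of rack, either way round below 0.4 rad and x of whistle_mid in the frame of tray between -0.052 and 0.052 m and y of whistle_mid in the frame of tray between -0.052 and 0.052 m and z of whistle_mid in the frame of tray between 0.008 and 0.026 m and horizontal distance between cup_mid and coaster below 0.018 m and angle between cup_mid's own z axis and vertical below 0.08 rad and z of cup_mid in the frame of coaster between 0.036 and 0.047 m and linear speed of each of opener, sunglasses, whistle, cup below 0.02 m/s); the robot touches nothing.
It fails at once if the cup is tipped over (angle between cup_mid's own z axis and vertical above 0.6 rad).
It fails at once if the mint tin is moved more than 25 mm (distance of tin from where it was at the start of the episode above 0.025 m).
It fails at once if the candle is moved more than 25 mm (distance of candle from where it was at the start of the episode above 0.025 m).
It fails at once if the scent bottle is moved more than 25 mm (distance of scent from where it was at the start of the episode above 0.025 m).
It also fails if it takes over 109 s, if anything falls off the work surface, if the arm or the gripper's body presses on something with over 40 N, if the wrist force passes 120 N, or if a joint passes its speed limit or range.

ROBOT

A 6-joint arm with a two-finger parallel gripper is mounted at the origin on the work surface. World frame = base frame: x ahead of the robot, y to its left, z up, the work surface at z = 0. Lengths are in m, angles in rad, forces in N, time in s.
With the tool pointing down it reaches from about 0.3 to 0.875 m from the base axis. Payload 6.4 kg.
Tool frame: the origin (TCP) lies midway between the tips of the shut fingers; the grasp point (between the pads) lies 19 mm behind it; z points along the fingers, y is the line along which they close (so a half turn about z gives the same grasp; the last joint's range is limited). The gripper opens to 85 mm and grips with 20 to 120 N. Pads are 22 mm wide; open, the fingers measure 114 mm over their backs; the gripper's body (76 mm by 85 mm) begins 54 mm behind the grasp point. The pads swing forward as they close: fully open they stand 13 mm farther back than shut.
Start: joints at [1.079, 0.181, 1.607, -0, 1.354, -0.206], TCP at [0.162, 0.552, 0.231] pointing down, gripper open.
Joint ranges: [-2.99, 2.99], [-0.89, 2.07], [0.3, 2.58], [-1.14, 4.28], [0, 2.63], [-3.12, 3.12]. Speed limits (rad/s): [2.57, 2.57, 3.01, 3.14, 3.14, 3.14].

INTERFACE

Orientations are given as a unit quaternion [w, x, y, z].
In Python, from bench import status, camera, ctrl gives the robot as it stands. The module is installed in compiled form; this text tells all that it offers.
- The arm moves only by the shell command python3 -m handwheel 'ROWS'. ROWS is JSON, a list that holds one entry, the list of rows, each a list of 7 numbers: the opening, from -1 (shut) to 1 (fully open), then the shift along the tool's x, y, z in cm, then the turn, a rotation vector about the tool's x, y, z in degrees. A call has 1 to 10 rows; each row is the pose to reach, as a shift and turn from the pose commanded when the call began, along the tool's axes at that moment; what a row does not reach only later rows make up. A row lasts 1/8 s, in which the tool goes at most 62.5 mm and 10.7 degrees, less where a joint would pass 70% of its speed; a pose out of reach is approached as far as the arm can. A call with a gripper value outside its range is refused whole. The fingers move at their own pace and stop on an object; the grip force is fixed at half the most. Time passes only in rows, so rows that repeat a pose let the fingers close. It gives the time, the measured TCP pose, the force, the opening and the grip force at its end, in the units of the state.
- status.get_obs(): the state, without advancing time (a new reading comes with each control period).
- camera(name): name is "scene" or "side" or "wrist"; returns a dict with "frame" (400x640x3 uint8, blue, green, red), "depth" (400x640 float32, m along the optical axis (not along the pixel's ray), 0 where there is no reading), "fx", "fy", "cx", "cy" (pixels), "extrinsics" (4x4, takes a point from camera to world coordinates); the wrist camera has in their place "hand_eye" (4x4, takes a point from camera to tool coordinates, whose origin is the TCP and whose axes are the flange's). Camera axes: x right, y down, z forward; pixel columns grow to the right and rows downward; lengths in m; the calibration is good to about 2 mm. A picture is of the moment at which its call begins: read the wrist's pose just before it.
- ctrl.hand_in(): hands the job in; it is judged then, once.
The state is a dict: "time_s": time; "q": joint angles; "dq": joint speeds; "joint_efforts": joint torques, N m; "eef_pos": TCP position; "eef_rot": TCP orientation; "wrist_force": force on the tool from outside, world axes, zero at the start; "torque": the same for the moment, N m; "opening": opening from 0.0 (shut) to 1.0 (fully open); "grasp_force": force on a finger pad.
Only numpy, scipy, OpenCV 4.12 (cv2) and the standard library are available. Lean on these libraries where they do the work, as an engineer would, in place of code of your own. Each camera call takes 0.05 s, during which the arm holds its last target. There are 200 camera calls.

## Working session

There is one attempt and no reset: what is moved stays moved. The work goes in short steps, Python scripts to look and compute and a shell command to move; the robot and the scene stay as the last step left them, time stands still between calls to the robot, and variables do not carry over. Pictures are saved under pics/ and viewed, at most 14 in all, crops included, and the job is handed in when it is done.

```bash
mkdir -p pics
cat > h.py <<'E'
import numpy as np, cv2
from bench import status, camera, ctrl
from scipy.spatial.transform import Rotation as R
def pose():
    o=status.get_obs(); q=o['eef_rot']; T=np.eye(4)
    T[:3,:3]=R.from_quat([q[1],q[2],q[3],q[0]]).as_matrix(); T[:3,3]=o['eef_pos']; return T
def shot(name,fn=None):
    T=pose(); c=camera(name)
    c['E']=T@c['hand_eye'] if name=='wrist' else c['extrinsics']
    if fn: cv2.imwrite('pics/'+fn,c['frame'])
    return c
def cloud(c):
    v,u=np.mgrid[:400,:640]; d=c['depth']
    P=np.stack([(u-c['cx'])/c['fx']*d,(v-c['cy'])/c['fy']*d,d],-1)@c['E'][:3,:3].T+c['E'][:3,3]
    P[d==0]=np.nan; return P
E
python3 - <<'E'
from h import *
np.set_printoptions(precision=3,suppress=True)
a=shot('scene','s.png');b=shot('side','d.png');w=shot('wrist','w.png')
for c in (a,b,w): print(c['E'],c['fx'])
o=status.get_obs();print(o)
E
```

```text
[[-0.456  0.653 -0.605  1.325]
 [ 0.89   0.335 -0.31   0.391]
 [ 0.    -0.679 -0.734  1.002]
 [ 0.     0.     0.     1.   ]] 496.2168451711144
[[ 0.918 -0.251  0.307  0.274]
 [-0.397 -0.574  0.716 -0.624]
 [-0.003 -0.779 -0.627  0.619]
 [ 0.     0.     0.     1.   ]] 368.44467959667134
[[ 0.283  0.922  0.266  0.094]
 [ 0.959 -0.271 -0.08   0.572]
 [-0.002  0.277 -0.961  0.373]
 [ 0.     0.     0.     1.   ]] 317.3896079373997
{'time_s': 0.15, 'q': array([ 1.079,  0.181,  1.608,  0.   ,  1.354, -0.206]), 'dq': array([ 0.002, -0.003, -0.001, -0.001, -0.001, -0.002]), 'joint_efforts': array([  0.002, -44.526, -35.169,  -0.   ,   0.006,  -0.   ]), 'eef_pos': array([0.162, 0.551, 0.231]), 'eef_rot': array([-0.   ,  0.142,  0.99 , -0.001]), 'wrist_force': array([0.307, 0.116, 0.825]), 'torque': array([ 0.027, -0.026, -0.005]), 'grasp_force': 0.0, 'opening': 1.0045422280151661}
```

View pics/s.png

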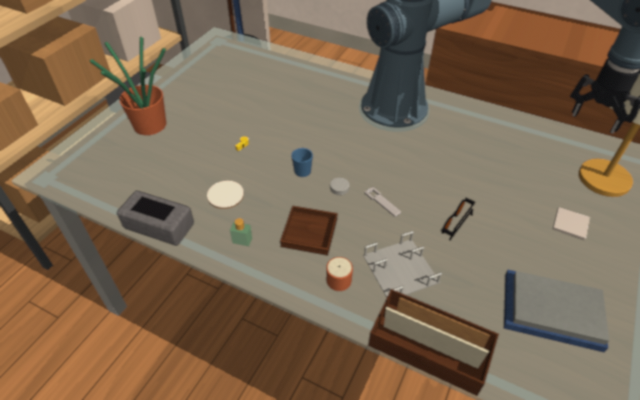

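View pics/d.png

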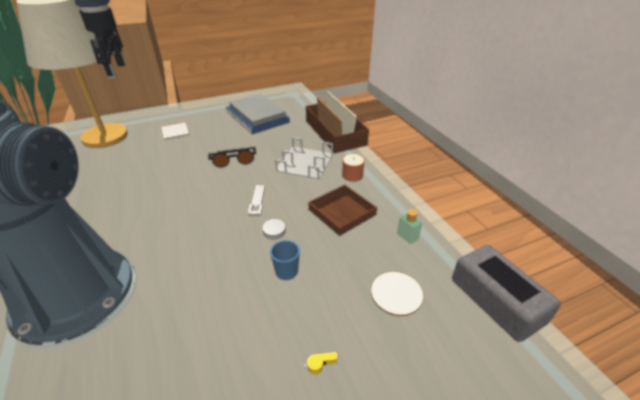

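The scene view shows the whistle (242,143), cup (302,162), coaster (225,194), tin (340,186), opener (383,202), sunglasses (459,218), tray (309,230), rack (402,262), candle (339,273) and scent bottle (241,233). The side view agrees: whistle (322,361), cup (286,260), coaster (397,293), opener (257,200), sunglasses (232,157), rack (305,158).

```bash
cat > loc.py <<'E'
from h import *
np.set_printoptions(precision=4,suppress=True)
S=dict(whistle=(242,143,14),cup=(302,162,18),coaster=(225,194,22),tin=(340,186,13),opener=(383,202,22),glasses=(459,218,24),tray=(309,230,32),rack=(402,265,42),candle=(339,273,18),scent=(241,233,16))
D=dict(whistle=(322,361,24),cup=(286,260,24),coaster=(397,293,32),tin=(273,228,14),opener=(257,200,18),glasses=(232,157,26),tray=(343,209,38),rack=(305,160,32),candle=(353,167,15),scent=(409,227,18))
for nm,dd in(('scene',S),('side',D)):
    c=shot(nm);P=cloud(c)
    print(nm,'table z',np.nanmedian(P[150:250,200:450,2]))
    for k,(u,v,r) in dd.items():
        p=P[v-r:v+r,u-r:u+r].reshape(-1,3);p=p[p[:,2]>0.004]
        if len(p)<5: print(k,len(p));continue
        (x,y),(w,h),a=cv2.minAreaRect(p[:,:2].astype(np.float32)*1000)
        print(k,len(p),'c',round(x),round(y),'wh',round(w),round(h),'ang',round(a),'zmax',round(p[:,2].max()*1000),'med',np.median(p,0)*1000)
E
python3 loc.py
```

```text
scene table z 0.0002075965512630118
whistle 132 c 389 -343 wh 120 70 ang 25 zmax 24 med [ 401.8098 -338.1584   15.166 ]
cup 527 c 380 -145 wh 147 103 ang 29 zmax 72 med [ 420.5852 -123.4216   43.3622]
coaster 775 c 594 -270 wh 178 103 ang 36 zmax 17 med [ 600.0637 -267.1091    8.592 ]
tin 266 c 426 -3 wh 75 59 ang 14 zmax 23 med [434.7283   3.1099  16.7228]
opener 319 c 412 124 wh 146 104 ang 20 zmax 15 med [427.502  133.7551   7.7806]
glasses 448 c 386 333 wh 190 109 ang 14 zmax 54 med [413.4304 330.3956  37.7675]
tray 1642 c 616 -1 wh 250 168 ang 25 zmax 58 med [609.8047   0.2661   8.0347]
rack 1812 c 622 255 wh 285 207 ang 18 zmax 97 med [627.2667 265.7696   7.1836]
candle 766 c 706 117 wh 108 66 ang 78 zmax 62 med [719.7282 136.87    53.157 ]
scent 461 c 693 -149 wh 93 55 ang 32 zmax 81 med [ 720.492  -132.5502   46.8603]
side table z 0.002178420899516087
whistle 454 c 406 -333 wh 84 58 ang 48 zmax 24 med [ 397.0256 -343.5464   20.2357]
cup 1011 c 424 -89 wh 134 94 ang 67 zmax 70 med [ 416.6196 -125.9659   44.53  ]
coaster 1752 c 606 -260 wh 163 123 ang 53 zmax 15 med [ 596.9086 -272.925    10.6195]
tin 399 c 421 -14 wh 161 63 ang 73 zmax 68 med [428.199   -8.2316  19.2285]
opener 305 c 429 137 wh 137 83 ang 78 zmax 13 med [425.2488 125.4926  10.0669]
glasses 737 c 413 381 wh 301 165 ang 74 zmax 56 med [415.0268 322.1152  33.3769]
tray 2454 c 630 22 wh 300 211 ang 67 zmax 39 med [617.2652  12.6487   8.3525]
rack 1792 c 612 266 wh 390 210 ang 68 zmax 64 med [619.54   260.587    6.9544]
candle 556 c 729 171 wh 155 87 ang 61 zmax 64 med [700.4002 114.8287  45.6829]
scent 644 c 733 -116 wh 134 81 ang 54 zmax 81 med [ 704.0664 -148.2173   43.2915]
```

```bash
cat >> h.py <<'E'
def to(x,y,z,yaw=None):
    """print shift cm in tool axes and turn deg about tool z so tool y axis lies at yaw (deg, mod 180)"""
    T=pose(); s=T[:3,:3].T@(np.array([x,y,z])-T[:3,3])*100
    yt=np.degrees(np.arctan2(T[1,1],T[0,1])); t=0
    if yaw is not None: t=-((yaw-yt+90)%180-90)
    print('at',(T[:3,3]*1000).round(1),'yaw',yt.round(1),'tilt',T[:2,2].round(4),'-> shift',s.round(2),'turn z',round(t,1))
E
python3 -m handwheel '[[[1,-40,-25,-7,0,0,-16],[1,-40,-25,-7,0,0,-16],[1,-40,-25,-7,0,0,-16],[1,-40,-25,-7,0,0,-16],[1,-40,-25,-7,0,0,-16],[1,-40,-25,-7,0,0,-16],[1,-40,-25,-7,0,0,-16],[1,-40,-25,-7,0,0,-16],[1,-40,-25,-7,0,0,-16],[1,-40,-25,-7,0,0,-16]]]'
python3 - <<'E'
from h import *
to(.48,.2,.3,90); c=shot('wrist','w1.png'); print(status.get_obs()['q'].round(3),c['E'].round(3))
np.savez('w1.npz',**c)
E
```

```text
time_s: 1.5
eef_pos: [0.4749, 0.1993, 0.3009]
eef_rot: [-0.0, 0.003, 1.0, 0.0]
wrist_force: [0.6, 0.3, -0.3]
opening: 1.003
grasp_force: 0.0
at [474.9 199.3 300.9] yaw 89.6 tilt [-0.001   0.0003] -> shift [-0.51  0.08  0.09] turn z -0.4
[ 0.167 -0.007  1.669  0.     1.481 -1.398] [[ 0.008  0.961  0.277  0.405]
 [ 1.    -0.008 -0.002  0.2  ]
 [ 0.     0.277 -0.961  0.444]
 [ 0.     0.     0.     1.   ]]
```

View pics/w1.png

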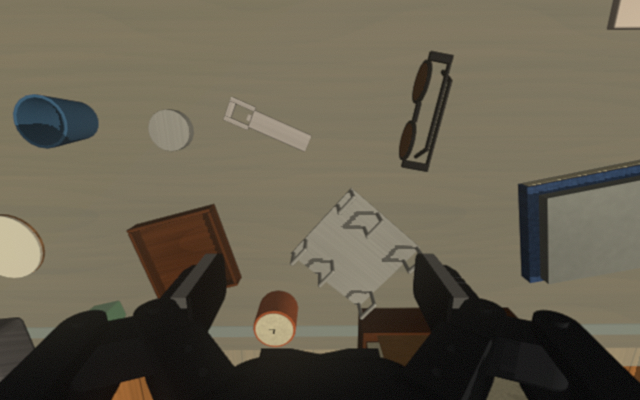

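The wrist view shows the opener (268,125) with its loop at the left, the sunglasses (427,112), tin (170,130), cup (55,120) and tray (185,252). The rack is at about (357,253), turned roughly 45°, and its narrow slot lies on the upper-left side (hoops at A(345,200)/D(299,250) and B(362,222)/E(320,268)).

```bash
cat >> h.py <<'E'
def onplane(c,uv,z):
    uv=np.asarray(uv,float).reshape(-1,2)
    d=np.c_[(uv[:,0]-c['cx'])/c['fx'],(uv[:,1]-c['cy'])/c['fy'],np.ones(len(uv))]@c['E'][:3,:3].T
    o=c['E'][:3,3]; return (o+d*((z-o[2])/d[:,2])[:,None])[:,:2]
def rect(c,mask,box,z,label=''):
    u0,v0,u1,v1=box; m=np.zeros(mask.shape,np.uint8); m[v0:v1,u0:u1]=mask[v0:v1,u0:u1]
    n,l,s,_=cv2.connectedComponentsWithStats(m); k=1+s[1:,4].argmax()
    v,u=np.nonzero(l==k); p=onplane(c,np.c_[u,v],z)*1000
    (x,y),(w,h),a=cv2.minAreaRect(p.astype(np.float32))
    if w<h: w,h,a=h,w,a+90
    a=(a+90)%180-90
    print(label,'n',len(p),'centre',round(x,1),round(y,1),'size',round(w),round(h),'long axis yaw',round(a,1),'bbox px',s[k][:4]); return x,y,a,l==k
E
python3 - <<'E'
from h import *
c=dict(np.load('w1.npz'));f=c['frame'].astype(int);P=cloud(c);g=f.max(2)
print('px',f[125,270],f[100,270],f[252,340],f[112,443],f[130,170])
bg=cv2.medianBlur(c['frame'],3).astype(int); print(bg[200,350],bg[240,380],bg[160,350])
light=((bg[...,0]>bg[160,350,0]+10)).astype(np.uint8)
dark=(g<75).astype(np.uint8)
rect(c,light,(215,85,320,160),.009,'opener')
rect(c,light,(285,180,428,325),.004,'rack')
rect(c,dark,(390,40,465,180),.03,'glasses')
z=P[...,2]
for n,b,lo in(('glasses',(390,40,465,180),.006),('opener',(215,85,320,160),.004)):
    u0,v0,u1,v1=b;p=P[v0:v1,u0:u1].reshape(-1,3);p=p[p[:,2]>lo]*1000
    print(n,len(p),cv2.minAreaRect(p[:,:2].astype(np.float32)),p.max(0))
p=P[180:325,285:428].reshape(-1,3);p=p[(p[:,2]>.030)&(p[:,2]<.05)]*1000;print('hoops',len(p))
k,l,ct=cv2.kmeans(p[:,:2].astype(np.float32),6,None,(3,50,.1),10,0);print(ct.round(0),[int((l==i).sum()) for i in range(6)])
cv2.imwrite('pics/m1.png',np.hstack([light,dark])*255)
E
```

```text
px [138 155 166] [ 96 117 127] [123 140 145] [60 72 76] [121 136 143]
[105 119 123] [121 138 143] [ 97 118 126]
opener n 1445 centre 424.5 131.2 size 116 32 long axis yaw 65.5 bbox px [224  97  87  54]
rack n 5646 centre 613.1 248.4 size 148 140 long axis yaw -41.6 bbox px [292 191 124 105]
glasses n 2406 centre 409.5 332.4 size 142 44 long axis yaw -10.3 bbox px [399  51  54 121]
glasses 2524 ((409.9431457519531, 334.3191833496094), (36.524349212646484, 139.8325958251953), 79.63495635986328) [481.05893436 360.345223    53.62858272]
opener 1516 ((423.9547424316406, 131.39852905273438), (115.98580932617188, 31.910228729248047), 65.90638732910156) [456.73887929 187.42414207  11.64404269]
hoops 1093
[[622. 328.]
 [710. 330.]
 [617. 189.]
 [689. 156.]
 [701. 276.]
 [543. 255.]] [47, 207, 211, 120, 263, 245]
```

```bash
python3 -m handwheel '[[[1,-12,5,-2,0,0,0],[1,-12,5,-2,0,0,0],[1,-12,5,-2,0,0,0],[1,-12,5,-2,0,0,0],[1,-12,5,-2,0,0,0]]]'
python3 - <<'E'
from h import *
c=shot('wrist','w2.png');np.savez('w2.npz',**c);P=cloud(c);z=P[...,2]
X=P[...,0];Y=P[...,1]
roi=(abs(X-.615)<.13)&(abs(Y-.25)<.13)
print('table',np.nanmedian(z[(abs(X-.5)<.05)&(abs(Y-.25)<.03)]))
m=(roi&(z>.0025)&(z<.0065)).astype(np.uint8); n,l,s,_=cv2.connectedComponentsWithStats(m);k=1+s[1:,4].argmax()
p=P[l==k][:,:2]*1000;print(len(p),cv2.minAreaRect(p.astype(np.float32)))
h=P[roi&(z>.033)&(z<.044)]*1000
print(len(h)); k,lab,ct=cv2.kmeans(h[:,:2].astype(np.float32),6,None,(3,50,.1),10,0);print(ct.round(0),[int((lab==i).sum()) for i in range(6)])
to(.424,.1315,.10,-24.3)
E
```

```text
time_s: 2.17
eef_pos: [0.5943, 0.2487, 0.3217]
eef_rot: [-0.0, 0.003, 1.0, -0.0]
wrist_force: [0.3, -0.2, 0.8]
opening: 1.002
grasp_force: 0.0
table 0.00038309494260904686
8029 ((607.1316528320312, 252.4017791748047), (141.56326293945312, 137.90640258789062), 48.40570068359375)
1021
[[700. 278.]
 [614. 335.]
 [617. 188.]
 [710. 345.]
 [686. 149.]
 [543. 254.]] [205, 111, 207, 144, 121, 233]
at [594.4 248.5 322. ] yaw 89.7 tilt [0.0005 0.0001] -> shift [ 16.99 -11.8   22.19] turn z -66.0
```

View pics/w2.png

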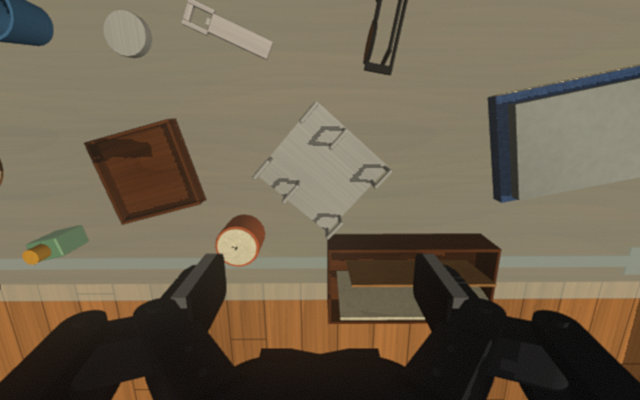

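The rack is clear in this view: hoops lie along the upper-left edge (315,112)/(262,168), in the middle (326,135)/(286,188) and at the lower right (370,173)/(327,220). The candle is at (240,240) and the tray at (145,172). Next I'll check the divider positions numerically in the rack frame.

```bash
python3 - <<'E'
from h import *
c=dict(np.load('w2.npz'));P=cloud(c).reshape(-1,3)
d=P[:,:2]-[.607,.2525];a=np.radians(138.4);x=d@[np.cos(a),np.sin(a)];y=d@[-np.sin(a),np.cos(a)]
m=(P[:,2]>.02)&(P[:,2]<.046)&(abs(x)<.075)&(abs(y)<.078)
hy,e=np.histogram(y[m]*1000,bins=np.arange(-80,81,4));print([(int(b),int(n)) for b,n in zip(e,hy) if n])
for s in (y>.05,(abs(y)<.05),y<-.05):
  print((y[m&s&(P[:,2]>.034)].mean()*1000).round(1),[ (v*1000).round(0) for v in np.percentile(x[m&s],[0,25,45,55,75,100])])
E
python3 -m handwheel '[[[1,17,-11.8,5,0,0,-66],[1,17,-11.8,12,0,0,-66],[1,17,-11.8,17,0,0,-66],[1,17,-11.8,22,0,0,-66],[1,17,-11.8,22,0,0,-66],[1,17,-11.8,22,0,0,-66],[1,17,-11.8,22,0,0,-66],[1,17,-11.8,22,0,0,-66]]]'
python3 - <<'E'
from h import *
to(.424,.1315,.001,-24.3)
c=shot('wrist','w3.png');P=cloud(c);X,Y,Z=P[...,0],P[...,1],P[...,2]
m=(Z>.0045)&(Z<.012)&(np.hypot(X-.424,Y-.1315)<.075)
print(m.sum(),cv2.minAreaRect(P[m][:,:2].astype(np.float32)*1000))
E
```

```text
[(-80, 14), (-76, 11), (-72, 58), (-68, 191), (8, 13), (12, 149), (16, 73), (60, 25), (64, 157), (68, 54)]
66.4 [np.float64(-67.0), np.float64(-48.0), np.float64(-35.0), np.float64(36.0), np.float64(49.0), np.float64(65.0)]
14.7 [np.float64(-68.0), np.float64(-49.0), np.float64(-35.0), np.float64(36.0), np.float64(50.0), np.float64(66.0)]
-67.4 [np.float64(-72.0), np.float64(-55.0), np.float64(-37.0), np.float64(34.0), np.float64(48.0), np.float64(66.0)]
time_s: 3.22
eef_pos: [0.426, 0.1315, 0.1028]
eef_rot: [0.001, -0.541, 0.841, -0.001]
wrist_force: [-0.0, -0.5, 0.1]
opening: 1.002
grasp_force: 0.0
at [426.  131.5 102.8] yaw 155.5 tilt [0.0032 0.0001] -> shift [ 0.1   0.22 10.18] turn z -0.2
4081 ((424.553955078125, 130.2768096923828), (115.5706558227539, 31.709806442260742), 64.93631744384766)
```

View pics/w3.png

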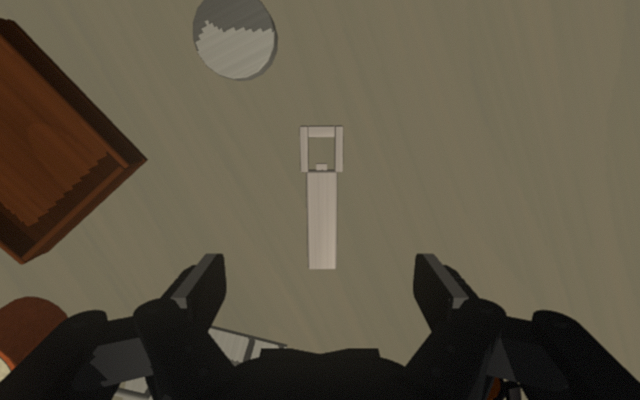

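Dividers match the spec (rack origin at 607, 252.5 mm, x yaw 138.4°). The opener sits centred between the fingers (handle 320,220; loop at 320,147; tin at 235,38, out of the way). Descend and grip.

```bash
python3 -m handwheel '[[[1,0.2,0.1,5,0,0,0],[1,0.2,0.1,9,0,0,0],[1,0.2,0.1,10.2,0,0,0],[1,0.2,0.1,10.2,0,0,0],[-1,0.2,0.1,10.2,0,0,0],[-1,0.2,0.1,10.2,0,0,0],[-1,0.2,0.1,10.2,0,0,0],[-1,0.2,0.1,10.2,0,0,0],[-1,0.2,0.1,10.2,0,0,0],[-1,0.2,0.1,10.2,0,0,0]]]'
python3 - <<'E'
from h import *
to(.5,.18,.14,48.4)
E
```

```text
time_s: 4.53
eef_pos: [0.4239, 0.1301, 0.0002]
eef_rot: [0.0, -0.542, 0.84, -0.0]
wrist_force: [-2.5, 0.4, 8.4]
opening: 0.257
grasp_force: 62.3
at [4.239e+02 1.301e+02 2.000e-01] yaw 155.6 tilt [0.0011 0.0001] -> shift [ -7.7   -4.89 -13.97] turn z -72.8
```

```bash
python3 -m handwheel '[[[-1,0,0,-5,0,0,0],[-1,0,0,-10,0,0,10],[-1,-3,-2,-10,0,0,20],[-1,-8,-5,-10,0,0,30],[-1,-12,-8,-10,0,0,40],[-1,-14.8,-10.4,-10,0,0,50],[-1,-14.8,-10.4,-10,0,0,60],[-1,-14.8,-10.4,-10,0,0,70],[-1,-14.8,-10.4,-10,0,0,80],[-1,-14.8,-10.4,-10,0,0,90]]]'
python3 - <<'E'
from h import *
to(.5798,.2218,.1,48.4)
E
```

```text
time_s: 5.78
eef_pos: [0.5787, 0.2219, 0.099]
eef_rot: [-0.0, 0.214, 0.977, -0.0]
wrist_force: [0.6, -0.2, -0.3]
opening: 0.263
grasp_force: 59.4
at [578.7 221.9  99. ] yaw 65.3 tilt [-0.0007 -0.0001] -> shift [-0.1   0.04 -0.1 ] turn z 16.9
```

```bash
python3 -m handwheel '[[[-1,-0.1,0,2,0,0,9],[-1,-0.1,0,2,0,0,17],[-1,-0.1,0,2,0,0,17],[-1,-0.1,0,2,0,0,17]]]'
python3 - <<'E'
from h import *
to(.5798,.2218,.006,48.4)
c=shot('wrist','w4.png')
E
```

```text
time_s: 6.28
eef_pos: [0.5801, 0.2215, 0.0795]
eef_rot: [0.0, 0.352, 0.936, 0.0]
wrist_force: [0.6, 0.4, -1.0]
opening: 0.262
grasp_force: 59.4
at [580.1 221.5  79.5] yaw 48.8 tilt [0.0003 0.    ] -> shift [0.04 0.01 7.35] turn z 0.4
```

View pics/w4.png

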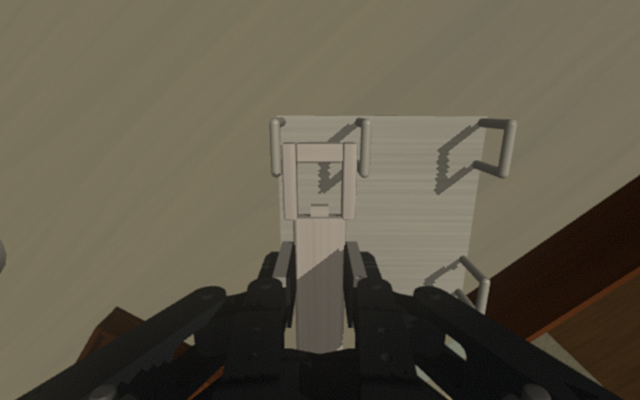

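The opener is held between the left (275,147) and middle (365,147) hoops, parallel to the slot. Lower and release.

```bash
python3 -m handwheel '[[[-1,0,0,4,0,0,0],[-1,0,0,6.5,0,0,0],[-1,0,0,7.3,0,0,0],[-1,0,0,7.4,0,0,0],[0.1,0,0,7.4,0,0,0],[0.1,0,0,7.4,0,0,0],[0.1,0,0,7.4,0,0,0],[0.1,0,0,0,0,0,0],[0.1,0,0,-6,0,0,0],[1,0,0,-6,0,0,0]]]'
python3 - <<'E'
from h import *
c=shot('wrist','w5.png');P=cloud(c).reshape(-1,3)
d=P[:,:2]-[.607,.2525];a=np.radians(138.4);x=d@[np.cos(a),np.sin(a)];y=d@[-np.sin(a),np.cos(a)]
m=(abs(x)<.09)&(abs(y-.041)<.021)&(P[:,2]>.009)&(P[:,2]<.03)
print(m.sum(),P[m][:,2].max(),cv2.minAreaRect(np.c_[x,y][m].astype(np.float32)*1000))
to(.41,.334,.12,79.6)
E
```

```text
time_s: 7.58
eef_pos: [0.5837, 0.2222, 0.1458]
eef_rot: [0.005, 0.353, 0.936, 0.003]
wrist_force: [0.1, 0.5, -0.5]
opening: 0.75
grasp_force: 0.0
3100 0.015352751516925944 ((-1.1283836364746094, 40.18517303466797), (115.54750061035156, 31.464218139648438), 0.8773220777511597)
at [582.6 222.  144.2] yaw 48.6 tilt [0.0079 0.0014] -> shift [20.36 -3.01  2.3 ] turn z -31.0
```

```bash
python3 -m handwheel '[[[1,5,-1,0,0,0,-10],[1,10,-2,0,0,0,-20],[1,16,-3,1,0,0,-31],[1,20.4,-3,2.3,0,0,-31],[1,20.4,-3,2.3,0,0,-31],[1,20.4,-3,2.3,0,0,-31],[1,20.4,-3,2.3,0,0,-31]]]'
python3 - <<'E'
from h import *
c=shot('wrist','w6.png');P=cloud(c);X,Y,Z=P[...,0],P[...,1],P[...,2]
m=(Z>.006)&(Z<.06)&(np.hypot(X-.41,Y-.334)<.085)
print(m.sum(),cv2.minAreaRect(P[m][:,:2].astype(np.float32)*1000))
a=np.radians(-10.4);d=P[m][:,:2]-[.41,.334];x=d@[np.cos(a),np.sin(a)];y=d@[-np.sin(a),np.cos(a)]
mm=abs(x)<.012; print('mid slice y',np.percentile(y[mm],[0,5,50,95,100]).round(4),P[m][mm][:,2].max())
to(.41,.334,.0,79.6)
E
```

```text
time_s: 8.5
eef_pos: [0.4081, 0.3332, 0.1163]
eef_rot: [0.0, 0.091, 0.996, -0.0]
wrist_force: [-0.4, 0.4, 0.5]
opening: 0.999
grasp_force: 0.0
4535 ((410.00262451171875, 334.8154296875), (36.27627944946289, 140.03627014160156), 79.52301788330078)
mid slice y [-0.017  -0.0163  0.0089  0.0172  0.018 ] 0.04179482188916711
at [408.1 333.1 116.4] yaw 79.5 tilt [0.0004 0.    ] -> shift [-0.16  0.12 11.64] turn z -0.1
```

View pics/w6.png

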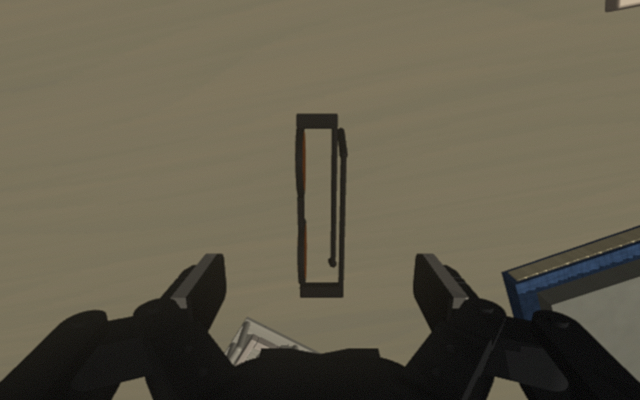

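The glasses lie centred between the fingers at (320,205), parallel to the pads. Descend to TCP z = 14 mm and grip.

```bash
python3 -m handwheel '[[[1,-0.2,0.2,5,0,0,0],[1,-0.2,0.2,9,0,0,0],[1,-0.2,0.2,10.2,0,0,0],[1,-0.2,0.2,10.2,0,0,0],[-1,-0.2,0.2,10.2,0,0,0],[-1,-0.2,0.2,10.2,0,0,0],[-1,-0.2,0.2,10.2,0,0,0],[-1,-0.2,0.2,10.2,0,0,0],[-1,-0.2,0.2,10.2,0,0,0]]]'
python3 - <<'E'
from h import *
P=cloud(dict(np.load('w2.npz')));X,Y,Z=P[...,0],P[...,1],P[...,2]
m=(X>.64)&(X<.8)&(Y>.3)&(Z>.02); print('box min x',np.nanmin(X[m]),'zmax',np.nanmax(Z[m]))
to(.6243,.2719,.12,48.4)
E
```

```text
time_s: 9.68
eef_pos: [0.4101, 0.3359, 0.0155]
eef_rot: [0.001, 0.09, 0.996, 0.0]
wrist_force: [-0.7, -0.9, 4.6]
opening: 0.395
grasp_force: 59.0
box min x 0.6400211830490362 zmax 0.10769917481846869
at [410.1 335.9  15.5] yaw 79.6 tilt [0.0017 0.0008] -> shift [-22.24  -2.43 -10.41] turn z 31.2
```

```bash
python3 - <<'E'
from h import *
P=cloud(dict(np.load('w2.npz')));X,Y,Z=P[...,0],P[...,1],P[...,2]
for lo,hi in((.05,.06),(.06,.09),(.09,.12)):
  m=(X>.6)&(X<.9)&(Y>.22)&(Y<.5)&(Z>lo)&(Z<hi);q=P[m][:,:2]
  if m.sum()>5:print(lo,m.sum(),cv2.boxPoints(cv2.minAreaRect(q.astype(np.float32)*1000)).round(0).tolist())
q=shot('wrist','w7.png')
E
python3 -m handwheel '[[[-1,0,0,-5,0,0,0],[-1,0,0,-10,0,0,10],[-1,-5,-1,-10,0,0,20],[-1,-10,-1.5,-10,0,0,31],[-1,-16,-2,-10,0,0,31],[-1,-22.2,-2.4,-10,0,0,31],[-1,-22.2,-2.4,-10,0,0,31],[-1,-22.2,-2.4,-10,0,0,31],[-1,-22.2,-2.4,-10,0,0,31]]]'
python3 - <<'E'
from h import *
to(.6243,.2719,.02,48.4)
shot('wrist','w8.png')
E
```

```text
0.05 1904 [[709.0, 260.0], [831.0, 260.0], [832.0, 500.0], [710.0, 500.0]]
0.06 2639 [[709.0, 500.0], [709.0, 260.0], [830.0, 260.0], [830.0, 500.0]]
0.09 1274 [[743.0, 275.0], [791.0, 275.0], [791.0, 480.0], [743.0, 480.0]]
time_s: 10.85
eef_pos: [0.6221, 0.2725, 0.1144]
eef_rot: [-0.0, 0.353, 0.936, -0.0]
wrist_force: [-0.0, 1.1, 0.3]
opening: 0.394
grasp_force: 60.0
at [622.1 272.5 114.4] yaw 48.7 tilt [-0.0007  0.    ] -> shift [-0.21  0.1   9.44] turn z 0.3
```

View pics/w8.png

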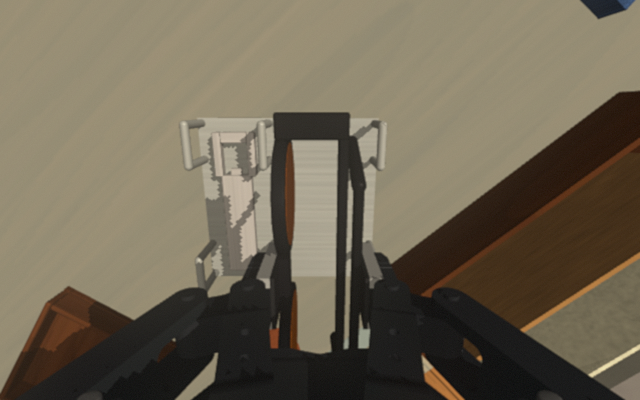

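The held glasses (315,220) hang level over the wide slot, clear of the middle (262,145) and right (383,145) hoops, and the opener is undisturbed. Lower and release.

```bash
python3 -m handwheel '[[[-1,-0.2,0.1,4,0,0,0],[-1,-0.2,0.1,8,0,0,0],[-1,-0.2,0.1,9.4,0,0,0],[-1,-0.2,0.1,9.4,0,0,0],[0.35,-0.2,0.1,9.4,0,0,0],[0.35,-0.2,0.1,9.4,0,0,0],[0.35,-0.2,0.1,9.4,0,0,0],[0.35,-0.2,0.1,4,0,0,0],[0.35,-0.2,0.1,-2,0,0,0],[1,-0.2,0.1,-4,0,0,0]]]'
python3 - <<'E'
from h import *
c=shot('wrist','w9.png');P=cloud(c).reshape(-1,3)
d=P[:,:2]-[.607,.2525];a=np.radians(138.4);x=d@[np.cos(a),np.sin(a)];y=d@[-np.sin(a),np.cos(a)]
m=(abs(x)<.09)&(abs(y+.026)<.037)&(P[:,2]>.010)&(P[:,2]<.07)
print(m.sum(),P[m][:,2].max(),cv2.minAreaRect(np.c_[x,y][m].astype(np.float32)*1000))
m=(abs(x)<.09)&(abs(y-.041)<.021)&(P[:,2]>.009)&(P[:,2]<.03)
print(m.sum(),P[m][:,2].max(),cv2.minAreaRect(np.c_[x,y][m].astype(np.float32)*1000))
to(.47,-.2,.26,90)
E
```

```text
time_s: 12.15
eef_pos: [0.6281, 0.2719, 0.1598]
eef_rot: [0.003, 0.353, 0.936, 0.002]
wrist_force: [0.0, 0.5, 0.1]
opening: 0.866
grasp_force: 0.0
3390 0.05738652016852944 ((-0.9775238037109375, -27.108409881591797), (35.962196350097656, 139.19366455078125), 89.80339813232422)
2952 0.015334128897021071 ((-1.0515861511230469, 39.322853088378906), (115.78071594238281, 32.415443420410156), 1.5417485237121582)
at [628.4 272.  160.9] yaw 48.6 tilt [0.0086 0.0021] -> shift [-19.36 -45.82 -10.15] turn z -41.4
```

```bash
python3 -m handwheel '[[[1,0,-3,-6,0,0,-10],[1,-3,-9,-10,0,0,-20],[1,-6,-15,-10,0,0,-31],[1,-9,-21,-10,0,0,-41],[1,-12,-27,-10,0,0,-41],[1,-15,-33,-10,0,0,-41],[1,-18,-39,-10,0,0,-41],[1,-19.4,-45.8,-10,0,0,-41],[1,-19.4,-45.8,-10,0,0,-41],[1,-19.4,-45.8,-10,0,0,-41]]]'
python3 - <<'E'
from h import *
c=shot('wrist','w10.png');np.savez('w10.npz',**c);P=cloud(c);X,Y,Z=P[...,0],P[...,1],P[...,2]
print(status.get_obs()['q'].round(2))
def sel(n,x,y,r,lo,hi):
    m=(np.hypot(X-x,Y-y)<r)&(Z>lo)&(Z<hi); q=P[m][:,:2].astype(np.float32)*1000
    if len(q)>5: print(n,len(q),'rect',cv2.minAreaRect(q),'circ',cv2.minEnclosingCircle(q),'zmax',P[m][:,2].max())
sel('cup',.42,-.125,.06,.058,.08); sel('coaster',.60,-.27,.08,.0055,.012); sel('whistle',.4,-.34,.07,.006,.04)
sel('tray',.615,.01,.13,.018,.036); sel('tin',.425,-.003,.05,.01,.03)
E
```

```text
time_s: 13.45
eef_pos: [0.4665, -0.2033, 0.2526]
eef_rot: [-0.001, 0.006, 1.0, 0.0]
wrist_force: [0.1, -0.2, 0.4]
opening: 1.0
grasp_force: 0.0
[-0.64  0.01  1.74  0.    1.39 -2.2 ]
cup 874 rect ((415.00347900390625, -123.77203369140625), (60.696632385253906, 60.41146469116211), 8.438827514648438) circ ((414.8865661621094, -123.45733642578125), 30.84110450744629) zmax 0.0674230776696777
coaster 3934 rect ((596.892822265625, -267.79132080078125), (98.9226303100586, 99.36186218261719), 44.024410247802734) circ ((596.865966796875, -267.95196533203125), 50.314208984375) zmax 0.011881990389924713
whistle 868 rect ((398.02642822265625, -341.6289367675781), (25.56654930114746, 56.905582427978516), 74.05352783203125) circ ((399.2128601074219, -336.92437744140625), 28.627309799194336) zmax 0.022665794508121007
tray 1313 rect ((608.6575927734375, 1.0366058349609375), (125.03208923339844, 124.32799530029297), 14.426658630371094) circ ((608.397216796875, 0.7118873596191406), 86.54913330078125) zmax 0.02795542257729794
tin 1776 rect ((428.623779296875, 1.7383899688720703), (53.67965316772461, 51.91367721557617), 89.23662567138672) circ ((428.5081481933594, 1.7584149837493896), 27.170551300048828) zmax 0.020309794315082896
```

View pics/w10.png

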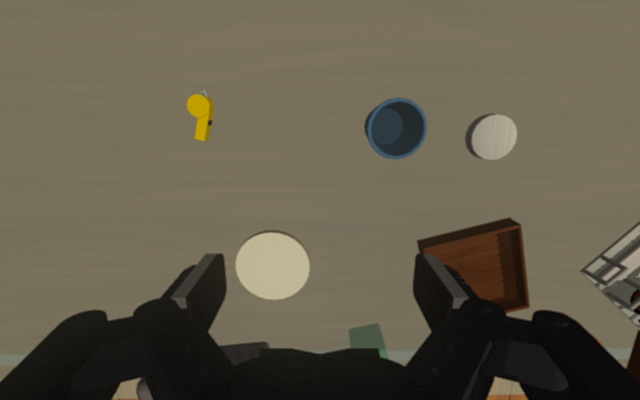

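The picture shows the whistle barrel at (199,105) with its mouthpiece down to (202,138), cup rim (397,128), coaster (273,265) and tray (475,265). Go over the cup.

```bash
python3 -m handwheel '[[[1,5.2,7.9,5,0,0,0],[1,5.2,7.9,10,0,0,0],[1,5.2,7.9,14,0,0,0],[1,5.2,7.9,14,0,0,0],[1,5.2,7.9,14,0,0,0]]]'
python3 - <<'E'
from h import *
c=shot('wrist');P=cloud(c);X,Y,Z=P[...,0],P[...,1],P[...,2]
m=(np.hypot(X-.415,Y+.1235)<.05)&(Z>.06)&(Z<.08);q=P[m][:,:2].astype(np.float32)*1000
r=cv2.minAreaRect(q);print(r,cv2.minEnclosingCircle(q));to(r[0][0]/1000,r[0][1]/1000,.018)
E
```

```text
time_s: 14.12
eef_pos: [0.4184, -0.1216, 0.1158]
eef_rot: [0.001, 0.003, 1.0, -0.0]
wrist_force: [0.1, -0.3, 0.6]
opening: 1.002
grasp_force: 0.0
((414.8110046386719, -123.60242462158203), (60.59916305541992, 60.821563720703125), 44.52679443359375) ((414.8619384765625, -123.7715072631836), 30.87555694580078)
at [ 419.  -122.2  116.5] yaw 89.7 tilt [ 0.0032 -0.0019] -> shift [ 0.45 -0.12  9.85] turn z 0
```

```bash
python3 -m handwheel '[[[1,0,-0.1,0,0,0,0],[1,0,-0.1,4,0,0,0],[1,0,-0.1,8,0,0,0],[1,0,-0.1,9.8,0,0,0],[1,0,-0.1,9.8,0,0,0],[-1,0,-0.1,9.8,0,0,0],[-1,0,-0.1,9.8,0,0,0],[-1,0,-0.1,9.8,0,0,0],[-1,0,-0.1,9.8,0,0,0]]]'
python3 - <<'E'
from h import *
to(.597,-.268,.12)
E
```

```text
time_s: 15.3
eef_pos: [0.4186, -0.1233, 0.0184]
eef_rot: [0.002, 0.003, 1.0, -0.001]
wrist_force: [-2.1, 0.6, 8.5]
opening: 0.693
grasp_force: 61.5
at [ 418.6 -123.3   18.4] yaw 89.6 tilt [ 0.0032 -0.002 ] -> shift [-17.97 -14.37 -10.07] turn z 0
```

```bash
python3 -m handwheel '[[[-1,0,0,-2,0,0,0],[-1,0,0,-5,0,0,0],[-1,-4,-3,-6,0,0,0],[-1,-9,-7,-6,0,0,0],[-1,-13,-10,-6,0,0,0],[-1,-17,-13,-6,0,0,0],[-1,-18.3,-14.3,-6,0,0,0],[-1,-18.3,-14.3,-6,0,0,0],[-1,-18.3,-14.3,-6,0,0,0],[-1,-18.3,-14.3,-6,0,0,0]]]'
python3 - <<'E'
from h import *
c=shot('wrist');P=cloud(c);X,Y,Z=P[...,0],P[...,1],P[...,2]
T=pose();zr=T[2,3]-.0184+.065
m=(np.hypot(X-.597,Y+.268)<.045)&(Z>zr-.004)&(Z<zr+.006);q=P[m][:,:2].astype(np.float32)*1000
print(len(q),cv2.minAreaRect(q),cv2.minEnclosingCircle(q));to(.6008,-.268,.0275)
E
```

```text
time_s: 16.55
eef_pos: [0.5984, -0.2657, 0.0765]
eef_rot: [-0.0, 0.003, 1.0, 0.0]
wrist_force: [-0.5, -0.3, -1.4]
opening: 0.694
grasp_force: 64.6
5503 ((591.6572875976562, -269.3208923339844), (72.03184509277344, 60.90290451049805), 55.32753372192383) ((588.9442138671875, -268.45977783203125), 44.209774017333984)
at [ 598.5 -265.8   76.5] yaw 89.6 tilt [-0.0002  0.0002] -> shift [-0.24 -0.22  4.9 ] turn z 0
```

```bash
python3 -m handwheel '[[[-1,-0.2,-0.2,3,0,0,0],[-1,-0.2,-0.2,4.5,0,0,0],[-1,-0.2,-0.2,4.9,0,0,0],[-1,-0.2,-0.2,4.9,0,0,0],[-1,-0.2,-0.2,4.9,0,0,0],[1,-0.2,-0.2,4.9,0,0,0],[1,-0.2,-0.2,4.9,0,0,0],[1,-0.2,-0.2,4.9,0,0,0],[1,-0.2,-0.2,2,0,0,0],[1,-0.2,-0.2,-4,0,0,0]]]'
python3 - <<'E'
from h import *
c=shot('wrist','w11.png');P=cloud(c);X,Y,Z=P[...,0],P[...,1],P[...,2]
m=(np.hypot(X-.597,Y+.268)<.05)&(Z>.068)&(Z<.08);q=P[m][:,:2].astype(np.float32)*1000
print(len(q),cv2.minAreaRect(q),cv2.minEnclosingCircle(q),P[m][:,2].max())
P=cloud(dict(np.load('w10.npz')));X,Y,Z=P[...,0],P[...,1],P[...,2]
m=(np.hypot(X-.4,Y+.34)<.05)&(Z>.016)&(Z<.04);q=P[m][:,:2].astype(np.float32)*1000
a=np.radians(-16);v=np.array([[np.cos(a),np.sin(a)],[-np.sin(a),np.cos(a)]]);r=(q/1000-[.398,-.3416])@v.T*1000
for s in range(-32,32,6):
  k=(r[:,0]>=s)&(r[:,0]<s+6)
  if k.sum():print(s,k.sum(),r[k,1].min().round(1),r[k,1].max().round(1))
to(.4,-.34,.12)
E
```

```text
time_s: 17.85
eef_pos: [0.5987, -0.2672, 0.1138]
eef_rot: [-0.003, 0.003, 1.0, 0.002]
wrist_force: [1.2, -0.4, 0.9]
opening: 0.998
grasp_force: 0.0
2294 ((597.4256591796875, -268.7974853515625), (60.768680572509766, 60.61735534667969), 79.98296356201172) ((597.5778198242188, -268.7287902832031), 30.874500274658203) 0.07584530601686107
-26 23 -6.8 6.1
-20 109 -12.8 11.2
-14 127 -12.8 12.0
-8 124 -12.8 12.4
-2 91 -9.3 12.5
4 60 0.7 12.7
10 59 0.9 12.1
16 56 0.4 12.4
22 59 0.1 12.7
28 1 3.7 3.7
at [ 604.2 -270.5  125.7] yaw 89.6 tilt [ 0.0079 -0.0053] -> shift [20.38 -7.07  0.45] turn z 0
```

```bash
python3 -m handwheel '[[[1,0,0,0,0,0,0],[1,6,-2,0,0,0,10],[1,12,-4,0,0,0,15.6],[1,18,-6,0,0,0,15.6],[1,21.3,-7.2,0,0,0,15.6],[1,21.3,-7.2,0,0,0,15.6],[1,21.3,-7.2,0,0,0,15.6],[1,21.3,-7.2,0,0,0,15.6]]]'
python3 - <<'E'
from h import *
to(.387,-.3384,.002,74);c=shot('wrist','w12.png')
b=c['frame'].astype(int);m=((b[...,2]>110)&(b[...,0]<60)).astype(np.uint8)
v,u=np.nonzero(m);print(len(u),u.min(),u.max(),v.min(),v.max())
P=cloud(c)[m>0];P=P[(P[:,2]>.015)&(P[:,2]<.03)];q=P[:,:2]
a=np.radians(-16);V=np.array([[np.cos(a),np.sin(a)],[-np.sin(a),np.cos(a)]]);r=(q-[.387,-.3384])@V.T*1000
print(r.min(0),r.max(0)); k=r[:,0]<6; print(cv2.minEnclosingCircle(r[r[:,0]<0].astype(np.float32)),r[k].min(0),r[k].max(0))
E
```

```text
time_s: 18.9
eef_pos: [0.3883, -0.3386, 0.1159]
eef_rot: [-0.0, 0.138, 0.99, 0.0]
wrist_force: [0.2, -0.2, 0.4]
opening: 1.001
grasp_force: 0.0
at [ 388.3 -338.6  115.9] yaw 74.1 tilt [-0.0001  0.0006] -> shift [ 0.13 -0.02 11.39] turn z 0.1
1328 302 333 186 248
[-10.81615624 -13.15653621] [40.45048988 11.75589825]
((-1.0431891679763794, -0.9270561337471008), 12.177311897277832) [-10.81615624 -13.15653621] [ 5.9797995  11.30494436]
```

View pics/w12.png

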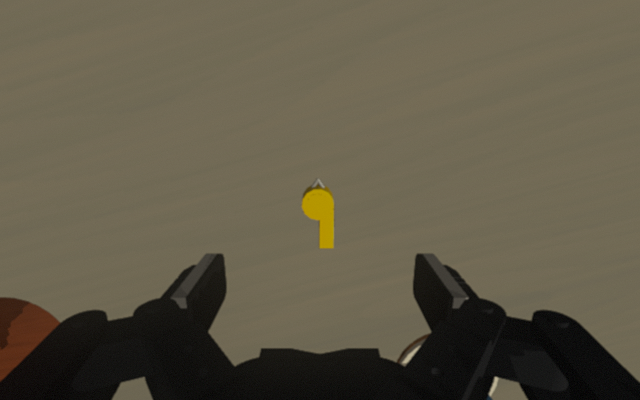

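The whistle barrel is at (317,205), centred between the fingers with the mouthpiece parallel to the pads. Descend and grip.

```bash
python3 -m handwheel '[[[1,0,-0.1,6,0,0,0],[1,0,-0.1,10,0,0,0],[1,0,-0.1,11.4,0,0,0],[1,0,-0.1,11.4,0,0,0],[-1,0,-0.1,11.4,0,0,0],[-1,0,-0.1,11.4,0,0,0],[-1,0,-0.1,11.4,0,0,0],[-1,0,-0.1,11.4,0,0,0],[-1,0,-0.1,11.4,0,0,0],[-1,0,-0.1,5,0,0,0]]]'
python3 - <<'E'
from h import *
to(.6085,.001,.12,14.4)
E
```

```text
time_s: 20.2
eef_pos: [0.3843, -0.3363, 0.0605]
eef_rot: [-0.004, 0.139, 0.99, 0.005]
wrist_force: [0.5, 0.1, 0.7]
opening: 0.28
grasp_force: 58.9
at [ 384.3 -336.3   60.5] yaw 74.0 tilt [-0.0072  0.0102] -> shift [-12.2   38.65  -5.77] turn z 59.6
```

```bash
python3 -m handwheel '[[[-1,0,0,-5,0,0,0],[-1,-2,6,-5,0,0,-10],[-1,-4,12,-5,0,0,-20],[-1,-6,18,-5,0,0,-30],[-1,-7.5,24,-5,0,0,-30],[-1,-9,30,-5,0,0,-30],[-1,-10.5,36,-5,0,0,-30],[-1,-11.8,38.8,-5,0,0,-30],[-1,-11.8,38.8,-5,0,0,-30],[-1,-11.8,38.8,-5,0,0,-30]]]'
python3 - <<'E'
from h import *
to(.6085,.001,.008,104.4)
E
```

```text
time_s: 21.45
eef_pos: [0.6069, 0.0, 0.1146]
eef_rot: [-0.0, -0.122, 0.993, -0.0]
wrist_force: [0.4, -0.3, -0.6]
opening: 0.28
grasp_force: 59.0
at [606.9   0.  114.6] yaw 104.0 tilt [-0.0008 -0.0002] -> shift [-0.19  0.06 10.66] turn z -0.4
```

```bash
python3 -m handwheel '[[[-1,0,0,5,0,0,0],[-1,0,0,9,0,0,0],[-1,0,0,10.6,0,0,0],[-1,0,0,10.6,0,0,0],[0,0,0,10.6,0,0,0],[0,0,0,10.6,0,0,0],[0,0,0,10.6,0,0,0],[0,0,0,5,0,0,0],[0,0,0,-4,0,0,0],[0,0,0,-14,0,0,0]]]'
python3 -m handwheel '[[[0,10,0,-6,0,0,0],[0,10,0,-6,0,0,0],[0,10,0,-6,0,0,0],[0,10,0,-6,0,0,0],[0,10,0,-6,0,0,0]]]'
python3 - <<'E'
from h import *
c=shot('wrist','w13.png');P=cloud(c);b=c['frame'].astype(int)
m=(b[...,2]>110)&(b[...,0]<60)&(b[...,1]>90);q=P[m];q=q[np.hypot(q[:,0]-.608,q[:,1])<.1];print('whistle',len(q),np.median(q,0),q[:,2].max())
c=shot('scene','s2.png')
E
```

```text
time_s: 22.7
eef_pos: [0.6072, 0.0006, 0.1919]
eef_rot: [0.0, -0.122, 0.993, -0.0]
wrist_force: [0.8, 0.4, -0.6]
opening: 0.497
grasp_force: 0.0
time_s: 23.32
eef_pos: [0.5107, -0.0235, 0.2487]
eef_rot: [-0.001, -0.122, 0.993, 0.0]
wrist_force: [0.0, 0.3, -0.5]
opening: 0.499
grasp_force: 0.0
whistle 533 [0.61450994 0.00587506 0.02473727] 0.02746740426369937
```

View pics/w13.png

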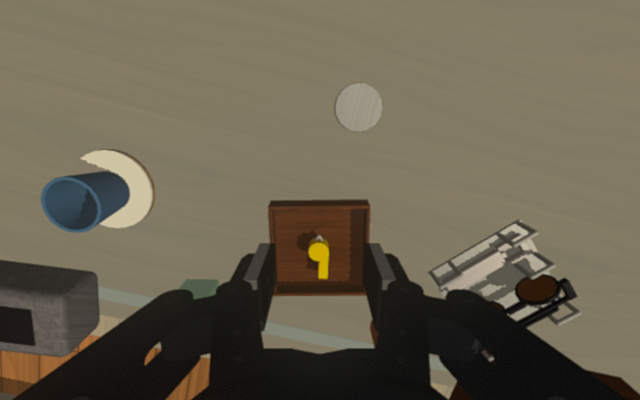

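View pics/s2.png

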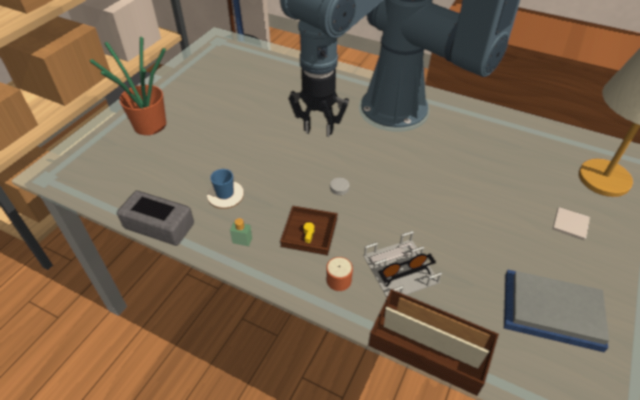

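The wrist view shows the whistle flat on the tray floor at (319,255). In the scene view the cup is upright on the coaster (223,185), and the glasses (405,266) and opener are in the rack. The tin (340,186), candle (339,273) and scent bottle (241,233) haven't moved.

```bash
python3 -c "
from bench import ctrl
print(ctrl.hand_in())"
```

```text
the job is handed in; nothing more can be done
None
```

The job is handed in after about 23 s of robot time: by my last camera checks all four items are in place and the tin, candle and scent bottle are where they were, but hand-in returned no verdict.

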